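# Lay the colour-coded dowels in their V-cradles

## Task

The four round dowels on the workbench have painted ends: lay each one lengthwise in the V-grooves of the cradle of its own colour, resting in both notches, with its middle over the middle of the cradle, so that it cannot roll. Set each down gently rather than letting it drop, and leave the two flat laths where they lie although their ends are painted too.

Things in the scene. Friction and masses are not known exactly. Their poses are not given: they have to be found in the camera images.
- dowel_red: Loose round beech dowel, diameter 20 mm, length 150 mm, its last 22 mm at both ends painted red. It starts lying flat on the bench and rolls easily. Origin at its middle, on the centreline; x runs along the dowel (y and z turn with it as it rolls). Lying on the bench its origin is 10 mm up; about 33 g.
- dowel_blue: Loose round beech dowel, diameter 24 mm, length 150 mm, its last 22 mm at both ends painted blue. It starts lying flat on the bench and rolls easily. Origin at its middle, on the centreline; x runs along the dowel (y and z turn with it as it rolls). Lying on the bench its origin is 12 mm up; about 48 g.
- dowel_green: Loose round beech dowel, diameter 28 mm, length 150 mm, its last 22 mm at both ends painted green. It starts lying flat on the bench and rolls easily. Origin at its middle, on the centreline; x runs along the dowel (y and z turn with it as it rolls). Lying on the bench its origin is 14 mm up; about 65 g.
- dowel_black: Loose round beech dowel, diameter 32 mm, length 150 mm, its last 22 mm at both ends painted black. It starts lying flat on the bench and rolls easily. Origin at its middle, on the centreline; x runs along the dowel (y and z turn with it as it rolls). Lying on the bench its origin is 16 mm up; about 84 g.
- cradle_red: Fixed cradle: red base 130 x 70 x 10 mm (x, y, z), two pale cross-walls with red tops at x = +-47 mm, 14 mm thick, 64 mm wide, 48 mm high (80 mm free between). Each has a 90 degree V-notch, 44 mm wide, 22 mm deep, bottom 26 mm over the bench; a dowel lies in both, along x. Origin: middle of the underside; x along the groove, z up. The seated red dowel has its centreline 40.1 mm up.
- cradle_blue: Fixed cradle: blue base 130 x 70 x 10 mm (x, y, z), two pale cross-walls with blue tops at x = +-47 mm, 14 mm thick, 64 mm wide, 48 mm high (80 mm free between). Each has a 90 degree V-notch, 44 mm wide, 22 mm deep, bottom 26 mm over the bench; a dowel lies in both, along x. Origin: middle of the underside; x along the groove, z up. The seated blue dowel has its centreline 43.0 mm up.
- cradle_green: Fixed cradle: green base 130 x 70 x 10 mm (x, y, z), two pale cross-walls with green tops at x = +-47 mm, 14 mm thick, 64 mm wide, 48 mm high (80 mm free between). Each has a 90 degree V-notch, 44 mm wide, 22 mm deep, bottom 26 mm over the bench; a dowel lies in both, along x. Origin: middle of the underside; x along the groove, z up. The seated green dowel has its centreline 45.8 mm up.
- cradle_black: Fixed cradle: black base 130 x 70 x 10 mm (x, y, z), two pale cross-walls with black tops at x = +-47 mm, 14 mm thick, 64 mm wide, 48 mm high (80 mm free between). Each has a 90 degree V-notch, 44 mm wide, 22 mm deep, bottom 26 mm over the bench; a dowel lies in both, along x. Origin: middle of the underside; x along the groove, z up. The seated black dowel has its centreline 48.6 mm up.
- lath_red: Loose flat lath of pale wood, 130 x 45 x 12 mm (x by y by z), not round, its ends painted red like a dowel; to be left alone. Origin at the middle of its underside, x along its length.
- lath_blue: Loose flat lath of pale wood, 130 x 45 x 12 mm (x by y by z), not round, its ends painted blue like a dowel; to be left alone. Origin at the middle of its underside, x along its length.
There are look-alikes about, which are no part of the job. Leave any purple or yellow look-alike of the dowel_green alone.

How it is judged:
At the end, for the whole second after the job is handed in: Every dowel lies at rest in both notches of the cradle of its own colour: centre within 15 mm of the cradle middle along the groove, within 8 mm across it, within 5 mm of its seated height, parallel to the groove within 0.1 rad; both flat laths are within 30 mm of where they began (x of dowel_red in the frame of cradle_red between -0.015 and 0.015 m and y of dowel_red in the frame of cradle_red between -0.008 and 0.008 m and z of dowel_red in the frame of cradle_red between 0.0351 and 0.0451 m and angle between the x axis of dowel_red and the x axis of cradle_red, either way round below 0.1 rad and linear speed of each of dowel_red, dowel_blue, dowel_green, dowel_black below 0.02 m/s and angular speed of each of dowel_red, dowel_blue, dowel_green, dowel_black below 0.3 rad/s and x of dowel_blue in the frame of cradle_blue between -0.015 and 0.015 m and y of dowel_blue in the frame of cradle_blue between -0.008 and 0.008 m and z of dowel_blue in the frame of cradle_blue between 0.038 and 0.048 m and angle between the x axis of dowel_blue and the x axis of cradle_blue, either way round below 0.1 rad and x of dowel_green in the frame of cradle_green between -0.015 and 0.015 m and y of dowel_green in the frame of cradle_green between -0.008 and 0.008 m and z of dowel_green in the frame of cradle_green between 0.0408 and 0.0508 m and angle between the x axis of dowel_green and the x axis of cradle_green, either way round below 0.1 rad and x of dowel_black in the frame of cradle_black between -0.015 and 0.015 m and y of dowel_black in the frame of cradle_black between -0.008 and 0.008 m and z of dowel_black in the frame of cradle_black between 0.0436 and 0.0536 m and angle between the x axis of dowel_black and the x axis of cradle_black, either way round below 0.1 rad and distance of each of lath_red, lath_blue from where it was at the start of the episode below 0.03 m); the robot touches nothing.
It fails at once if a dowel is dropped or flung (moves faster than 0.7 m/s while the fingers do not touch it, a fall of about 25 mm) ((contact force between the fingers and dowel_red below 0.01 N and linear speed of dowel_red above 0.7 m/s) or (contact force between the fingers and dowel_blue below 0.01 N and linear speed of dowel_blue above 0.7 m/s) or (contact force between the fingers and dowel_green below 0.01 N and linear speed of dowel_green above 0.7 m/s) or (contact force between the fingers and dowel_black below 0.01 N and linear speed of dowel_black above 0.7 m/s)).
It fails at once if a flat lath is shifted by more than 30 mm (distance of any of lath_red, lath_blue from where it was at the start of the episode above 0.03 m).
It also fails if it takes over 96 s, if anything falls off the work surface, if the arm or the gripper's body presses on something with over 40 N, if the wrist force passes 120 N, or if a joint passes its speed limit or range.

## Robot

A 6-joint arm with a two-finger parallel gripper is mounted at the origin on the work surface. World frame = base frame: x ahead of the robot, y to its left, z up, the work surface at z = 0. Lengths are in m, angles in rad, forces in N, time in s.
With the tool pointing down it reaches from about 0.4 to 0.925 m from the base axis. Payload 12.5 kg.
Tool frame: the origin (TCP) lies between the finger pads; the fingertips stand ctrl.nose_length ahead of it and the grasp point (between the pads) lies 8 mm behind it (ctrl.nose_length is the distance from the TCP to the fingertips, in m); z points along the fingers, y is the direction in which the jaws open and shut (so a half turn about z gives the same grasp; the last joint's range is limited). The gripper opens to 95 mm and grips with 3 to 60 N. Pads are 20 mm wide; open, the fingers measure 119 mm over their backs; the gripper's body (75 mm by 180 mm) begins 59 mm behind the grasp point.
Start: joints at [1.2, 0.491, 1.559, -0, 1.092, -0.106], TCP at [0.164, 0.603, 0.198] pointing down, gripper open.
Joint ranges: [-3.1, 3.1], [-0.84, 2.19], [0.05, 2.79], [-1.13, 4.28], [0.06, 2.93], [-2.69, 2.69]. Speed limits (rad/s): [2.22, 2.22, 2.79, 3.14, 3.14, 3.14].

## Interface

Orientations are given as a unit quaternion [w, x, y, z].
In Python, from rig import ctrl, effector, solver, monitor, eyes, order gives the robot as it stands. The module is installed in compiled form; this text tells all that it offers. Calls block until the motion is done:
- ctrl.movep(position, orientation): joint-space move of the TCP to a pose.
- ctrl.line_to(position, orientation=None, rate=0.15): straight line of the TCP; orientation=None keeps the orientation; rate is the mean speed in m/s.
- ctrl.set_joints(angles): joint-space move.
- effector.grip(opening, f_grip=None): opening from 0.0 (shut) to 1.0 (fully open); f_grip is the grip in N (None keeps the last); returns when the fingers have stopped.
- ctrl.wait(seconds).
- solver.solve_ik(position, orientation): joint angles nearest the present ones, or None.
- monitor.sense(): the state.
- eyes.grab_frame(name): name is "scene" or "top" or "wrist"; returns (picture, depth): 384x512x3 uint8, red, green, blue; 384x512 float32, m along the optical axis (not along the pixel's ray), 0 where there is no reading.
- eyes.camera_info(name): a dict with "mtx" (3x3 intrinsics, pixels), "distortion" ([k1, k2, p1, p2, k3] as OpenCV has them; the pictures are not rectified), "view" (4x4, takes a point from world to camera coordinates); the wrist camera has in their place "tool_from_camera" (4x4, takes a point from camera to tool coordinates, whose origin is the TCP and whose axes are the flange's). Camera axes: x right, y up, looking along -z (the intrinsics and any distortion apply to the point x, -y, -z); pixel columns grow to the right and rows downward; lengths in m; the calibration is good to about 2 mm. A picture is of the moment at which its call begins: read the wrist's pose just before it. camera_info takes no time and is no camera call.
A pose or a line that the arm cannot do raises ctrl.Unreachable and nothing moves.
- order.job_done(): hands the job in, once; it reports no verdict.
The state is a dict: "time_s": time; "joint_pos": joint angles; "qd": joint speeds; "joint_torque": joint torques, N m; "position": TCP position; "eef_rot": TCP orientation; "ft_force": force on the tool from outside, world axes, zero at the start; "torque": the same for the moment, N m; "opening": opening from 0.0 (shut) to 1.0 (fully open).
Only numpy, scipy, OpenCV 4.12 (cv2) and the standard library are available. Lean on these libraries where they do the work, as an engineer would, in place of code of your own. Each camera call takes 0.05 s, during which the arm holds its last target. There are 200 camera calls.

## Working session

There is one attempt and no reset: what is moved stays moved. The work goes in short steps, each a Python script; the robot and the scene stay as the last script left them, time stands still between calls to the robot, and variables do not carry over. Pictures are saved under pics/ and viewed, about 12 in all and at most 16, crops included, and the job is handed in when it is done.

```bash
mkdir -p pics
python3 - <<'E'
from rig import ctrl,eyes,monitor
import cv2,numpy as np
s=monitor.sense();print(s['time_s'],s['position'],s['eef_rot'],ctrl.nose_length)
for n in("top","scene"):
    p,d=eyes.grab_frame(n);i=eyes.camera_info(n);print(n,i)
    cv2.imwrite(f"pics/{n}0.png",cv2.resize(p[:,:,::-1],(800,600)));np.savez(f"{n}0.npz",p=p,d=d)
print(eyes.camera_info("wrist"))
E
```

```text
0.0 [0.16345016 0.6029625  0.1975606 ] [-1.30230660e-04  1.32000651e-01  9.91249469e-01 -5.49645082e-04] 0.011
top {'mtx': array([[361.51596933,   0.        , 252.44531073],
       [  0.        , 361.51596933, 188.73594959],
       [  0.        ,   0.        ,   1.        ]]), 'distortion': array([-0.05087405,  0.        ,  0.        ,  0.        ,  0.        ]), 'view': array([[ 0.0278303 , -0.99956376, -0.00988795,  0.02410069],
       [ 0.99868841,  0.02737794,  0.04326552, -0.45854021],
       [-0.04297593, -0.01107907,  0.99901468, -1.03960429],
       [ 0.        ,  0.        ,  0.        ,  1.        ]])}
scene {'mtx': array([[390.92207146,   0.        , 262.02116094],
       [  0.        , 390.92207146, 190.45552615],
       [  0.        ,   0.        ,   1.        ]]), 'distortion': array([-0.11048719,  0.        ,  0.        ,  0.        ,  0.        ]), 'view': array([[-7.08607802e-04,  9.99996473e-01,  2.55975757e-03,
        -3.27633585e-02],
       [-5.76008947e-01, -2.50062036e-03,  8.17439563e-01,
         2.39268789e-01],
       [ 8.17443081e-01, -8.95199211e-04,  5.76008688e-01,
        -1.57099360e+00],
       [ 0.00000000e+00,  0.00000000e+00,  0.00000000e+00,
         1.00000000e+00]])}
{'mtx': array([[302.86420172,   0.        , 254.46131106],
       [  0.        , 302.86420172, 188.12002891],
       [  0.        ,   0.        ,   1.        ]]), 'distortion': array([0.01418449, 0.        , 0.        , 0.        , 0.        ]), 'tool_from_camera': array([[-5.09841582e-04,  9.58544658e-01,  2.84941887e-01,
         7.97553688e-02],
       [ 9.99999610e-01,  6.94119295e-04, -5.45735692e-04,
        -8.41243787e-05],
       [-7.20895694e-04,  2.84941498e-01, -9.58544638e-01,
        -1.87020190e-01],
       [ 0.00000000e+00,  0.00000000e+00,  0.00000000e+00,
         1.00000000e+00]])}
```

View pics/top0.png

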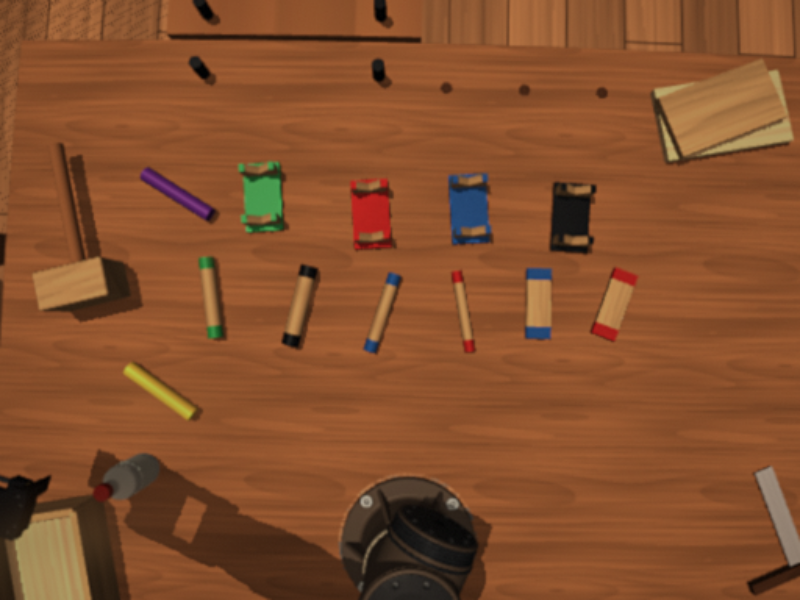

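View pics/scene0.png

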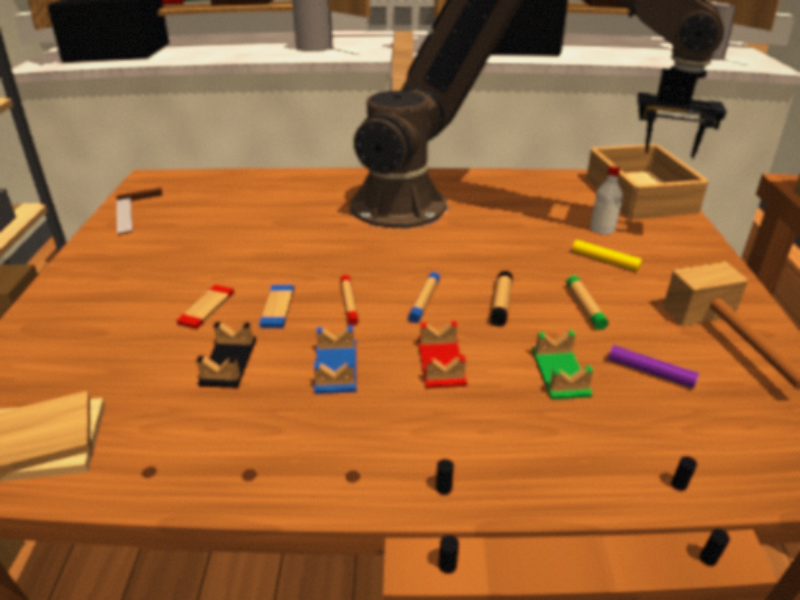

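Top view (800x600 px):
- **Dowels:** green (210,298), black (300,305), blue (383,313) and red (463,311).
- **Cradles:** green (263,198), red (371,215), blue (469,210) and black (572,217).
- **Flat wide laths:** blue (538,304) and red (614,304). They are wide and don't taper like round stock, so I'll leave them.
- **Look-alikes:** purple (178,194) and yellow (160,390), to be left alone.

```bash
cat > h.py <<'E'
import numpy as np,cv2
from rig import eyes
R0={'green':(210,298),'black':(300,305),'blue':(383,313),'red':(463,311)}
C0={'green':(263,198),'red':(371,215),'blue':(469,210),'black':(572,217)}
def cloud(d,info,T):  # T: world_from_cam
    h,w=d.shape
    uv=np.stack(np.meshgrid(np.arange(w),np.arange(h)),-1).reshape(-1,1,2).astype(np.float32)
    n=cv2.undistortPoints(uv,info['mtx'],info['distortion']).reshape(h,w,2)
    P=np.stack([n[...,0]*d,-n[...,1]*d,-d],-1)
    W=P@T[:3,:3].T+T[:3,3]; W[d==0]=np.nan
    return W
def top(d):
    i=eyes.camera_info('top'); return cloud(d,i,np.linalg.inv(i['view']))
def hue(p,name):
    H,S,V=[c.astype(int) for c in cv2.split(cv2.cvtColor(p,cv2.COLOR_RGB2HSV))]
    if name=='black': return V<50
    if name=='red': return ((H<5)|(H>172))&(S>190)&(V>60)
    lo,hi={'green':(45,85),'blue':(100,125)}[name]
    return (H>lo)&(H<hi)&(S>100)&(V>40)
def rect(pts):
    (cx,cy),(a,b),t=cv2.minAreaRect((pts*1000).astype(np.float32))
    if a<b: a,b,t=b,a,t+90
    return np.array([cx,cy])/1000,np.radians((t+90)%180-90),a,b
E
python3 - <<'E'
from h import *
z=np.load('top0.npz');p,d=z['p'],z['d'];W=top(d);Z=W[...,2]
print('bench z',np.nanmedian(Z[270:300,250:400]),np.nanstd(Z[270:300,300:400]))
for nm,D in(('dowel',R0),('cradle',C0)):
  for k,(u,v) in D.items():
    u=int(u*.64);v=int(v*.64);r=32
    sl=np.s_[v-r:v+r,u-26:u+26]
    m=(Z[sl]>(.006 if nm=='dowel' else .006))
    n,lab,st,cc=cv2.connectedComponentsWithStats(m.astype(np.uint8))
    j=lab[r,26] or 1+np.argmax(st[1:,4]); m=lab==j
    pts=W[sl][m];c,a,L,B=rect(pts[:,:2])
    hm=m&hue(p[sl],k); q=W[sl][hm][:,:2]
    s=(q-c)@[np.cos(a),np.sin(a)]
    e=[q[s>0].mean(0),q[s<0].mean(0)] if len(q)>4 else [[0,0],[1,1]]
    dd=np.subtract(e[0],e[1])
    print(nm,k,'rect',c.round(4),'ang',round(a,3),L.round(),B.round(),'zmax',np.nanmax(pts[:,2]).round(3),'| paint mid',np.mean(e,0).round(4),'ang',np.arctan(dd[1]/dd[0]).round(3),hm.sum())
E
```

```text
bench z 0.00044538834311769193 0.001936650946754445Traceback (most recent call last):
  File "<stdin>", line 16, in <module>
AttributeError: 'float' object has no attribute 'round'
```

```bash
cat > m.py <<'E'
from h import *
def measure(p,d,kinds=('dowel','cradle'),W=None,show=True):
  W=top(d) if W is None else W;Z=W[...,2];out={}
  for nm,D in(('dowel',R0),('cradle',C0)):
   if nm not in kinds: continue
   for k,(u,v) in D.items():
    u=int(u*.64);v=int(v*.64);r=32
    sl=np.s_[v-r:v+r,u-26:u+26]
    m=Z[sl]>.006
    n,lab,st,cc=cv2.connectedComponentsWithStats(m.astype(np.uint8))
    j=lab[r,26] or 1+np.argmax(st[1:,4]); m=lab==j
    pts=W[sl][m];c,a,L,B=rect(pts[:,:2])
    hm=m&hue(p[sl],k); q=W[sl][hm][:,:2]
    s=(q-c)@[np.cos(a),np.sin(a)]
    e=[q[s>0].mean(0),q[s<0].mean(0)] if len(q)>4 else [[0,0],[1,1]]
    dd=np.subtract(e[0],e[1])
    print(nm,k,'rect',c.round(4),'ang %.3f L %.0f B %.0f zmax %.3f'%(a,L,B,np.nanmax(pts[:,2])),'| paint mid',np.mean(e,0).round(4),'ang %.3f'%np.arctan(dd[1]/dd[0]),hm.sum())
if __name__=='__main__':
  z=np.load('top0.npz');measure(z['p'],z['d'])
E
python3 m.py
```

```text
dowel green rect [0.4452 0.3782] ang 0.165 L 151 B 28 zmax 0.033 | paint mid [0.4443 0.377 ] ang 0.166 115
dowel black rect [0.4346 0.2127] ang -0.211 L 151 B 33 zmax 0.038 | paint mid [0.4329 0.2092] ang -0.208 134
dowel blue rect [0.4262 0.0596] ang -0.293 L 151 B 24 zmax 0.030 | paint mid [0.4253 0.0595] ang -0.294 88
dowel red rect [ 0.4329 -0.0901] ang 0.194 L 150 B 20 zmax 0.025 | paint mid [ 0.4317 -0.0888] ang 0.193 81
cradle green rect [0.6371 0.2921] ang 0.102 L 128 B 71 zmax 0.054 | paint mid [0.6351 0.2893] ang 0.099 757
cradle red rect [0.6111 0.0865] ang 0.090 L 131 B 70 zmax 0.055 | paint mid [0.6081 0.086 ] ang 0.095 766
cradle blue rect [ 0.626  -0.0971] ang 0.077 L 132 B 71 zmax 0.054 | paint mid [ 0.6228 -0.0959] ang 0.073 704
cradle black rect [ 0.6141 -0.2877] ang -0.045 L 129 B 72 zmax 0.054 | paint mid [ 0.612  -0.2858] ang -0.056 755
```

```bash
cat > a.py <<'E'
from h import *
from rig import ctrl,effector,solver,monitor,order
from scipy.spatial.transform import Rotation as Ro
RAD={'red':.010,'blue':.012,'green':.014,'black':.016}
SEAT={'red':.0401,'blue':.043,'green':.0458,'black':.0486}
D={'green':(.4452,.3782,.165),'black':(.4346,.2127,-.211),'blue':(.4262,.0596,-.293),'red':(.4329,-.0901,.194)}
C={'green':(.6371,.2921,.102),'red':(.6111,.0865,.090),'blue':(.626,-.0971,.077),'black':(.6141,-.2877,-.045)}
def pose(a,xyz):
    best=None
    for t in(a,a+np.pi):
        x=np.array([np.cos(t),np.sin(t),0]);z=np.array([0,0,-1.])
        q=Ro.from_matrix(np.c_[x,np.cross(z,x),z]).as_quat()[[3,0,1,2]]
        j=solver.solve_ik(np.array(xyz),q)
        if j is not None and (best is None or abs(j[5])<abs(best[1][5])): best=(q,j)
    return best
def wrist(tag=None):
    s=monitor.sense();p,d=eyes.grab_frame('wrist');i=eyes.camera_info('wrist')
    T=np.eye(4);T[:3,:3]=Ro.from_quat(np.array(s['eef_rot'])[[1,2,3,0]]).as_matrix();T[:3,3]=s['position']
    if tag: cv2.imwrite(f'pics/{tag}.png',p[:,:,::-1])
    return p,cloud(d,i,T@i['tool_from_camera'])
def near(W,c,r,lo,hi):
    m=(np.hypot(W[...,0]-c[0],W[...,1]-c[1])<r)&(W[...,2]>lo)&(W[...,2]<hi)
    n,lab,st,_=cv2.connectedComponentsWithStats(m.astype(np.uint8))
    return W[lab==1+np.argmax(st[1:,4])]
def st(msg):
    s=monitor.sense();print(msg,'t %.1f'%s['time_s'],s['position'].round(4),'open %.3f'%s['opening'],'F',np.round(s['ft_force'],1))
E
python3 - <<'E'
from a import *
k='red';x,y,a=D[k]
q,j=pose(a,(x,y,.18));print(j.round(2))
ctrl.movep([x,y,.18],q);st('above')
p,W=wrist('w1');np.savez('w1.npz',p=p,W=W)
pts=near(W,(x,y),.1,.006,.04);print('wrist',rect(pts[:,:2]),pts[:,2].max())
for kk in C:
    for h in(.18,.07):
        qq,jj=pose(C[kk][2],(*C[kk][:2],h));print(kk,h,jj.round(2))
    qq,jj=pose(D[kk][2],(*D[kk][:2],.02));print(kk,'pick',jj.round(2))
E
```

```text
[-0.35  0.26  2.01 -0.    0.88  1.02]
above t 2.7 [ 0.4331 -0.0897  0.18  ] open 0.997 F [ 0.1 -0.3  0.1]
wrist (array([ 0.43307013, -0.09017008]), np.float64(0.19853511393220605), 150.80491638183594, 19.868635177612305) 0.02342004839369266
green 0.18 [ 0.34  0.62  1.37 -0.    1.15 -1.34]
green 0.07 [ 0.34  0.73  1.47 -0.    0.94 -1.34]
green pick [ 0.59  0.66  1.82 -0.    0.66 -1.14]
red 0.18 [ 0.03  0.5   1.6  -0.    1.04  1.51]
red 0.07 [ 0.03  0.63  1.7  -0.    0.81  1.51]
red pick [-0.35  0.54  2.16 -0.    0.44  1.02]
blue 0.18 [-0.26  0.52  1.56 -0.    1.06  1.24]
blue 0.07 [-0.26  0.65  1.66 -0.    0.84  1.24]
blue pick [-0.01  0.53  2.19 -0.    0.42 -1.29]
black 0.18 [-0.54  0.58  1.44 -0.    1.12  1.08]
black 0.07 [-0.54  0.7   1.54 -0.    0.91  1.08]
black pick [ 0.32  0.57  2.06 -0.    0.5  -1.04]
```

View pics/w1.png

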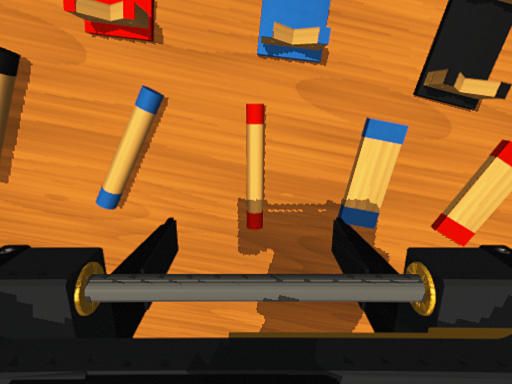

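The wrist view shows the red round dowel centred at (255,165), matching the top fix to within 1 mm. The blue dowel is at (130,148), and the wide flat laths at (375,172) and (480,195) are left alone. Now picking red.

```bash
cat >> a.py <<'E'
def pose(a,xyz):
    j6=monitor.sense()['joint_pos'][5];best=None
    for t in(a,a+np.pi):
        x=np.array([np.cos(t),np.sin(t),0]);z=np.array([0,0,-1.])
        q=Ro.from_matrix(np.c_[x,np.cross(z,x),z]).as_quat()[[3,0,1,2]]
        j=solver.solve_ik(np.array(xyz),q)
        if j is not None and abs(j[5])<2.4 and (best is None or abs(j[5]-j6)<best[1]): best=(q,abs(j[5]-j6))
    return best[0]
def pick(k,x,y,a):
    q=pose(a,(x,y,.18));ctrl.movep([x,y,.18],q);effector.grip(.55)
    pts=near(wrist()[1],(x,y),.1,.006,.04);c,a2,L,B=rect(pts[:,:2])
    print('dowel',c.round(4),'%.3f L %.0f B %.0f'%(a2,L,B),'vs',x,y,a)
    if 140<L<160: x,y,a=*c,a2
    q=pose(a,(x,y,.014))
    ctrl.line_to([x,y,.05],q,rate=.15);ctrl.line_to([x,y,.014],rate=.06)
    effector.grip(0.,15);st('gripped')
    ctrl.line_to([x,y,.18],rate=.12);st('lifted')
def hover(k,tag=None):
    x,y,a=C[k];q=pose(a,(x,y,.18));ctrl.movep([x,y,.18],q);st('hover')
    p,W=wrist(tag);m=(np.hypot(W[...,0]-x,W[...,1]-y)<.085)&(W[...,2]>.006)&(W[...,2]<.055)
    c,a2,L,B=rect(W[m][:,:2]);print('cradle',c.round(4),'%.3f L %.0f B %.0f'%(a2,L,B),'vs',C[k])
    h=W[(np.hypot(W[...,0]-x,W[...,1]-y)<.1)&(W[...,2]>.12)&(W[...,2]<.20)]
    return c,a2,L,B
def place(k,x,y,a):
    q=pose(a,(x,y,.08));z=SEAT[k]-RAD[k]+.014
    ctrl.line_to([x,y,z+.03],q,rate=.12);ctrl.line_to([x,y,z+.006],rate=.06)
    f0=monitor.sense()['ft_force'][2]
    for dz in(.004,.003,.002,.001,0):
        ctrl.line_to([x,y,z+dz],rate=.03);f=monitor.sense()['ft_force'][2]
        if f-f0>2.5: break
    st('down dz %.3f df %.1f'%(dz,f-f0))
    o=monitor.sense()['opening']
    effector.grip(min(o+.25,.7));ctrl.line_to([x,y,.18],rate=.2);st('released')
E
python3 - <<'E'
from a import *
k='red';pick(k,*D[k]);print(hover(k,'hov_red'))
E
```

```text
dowel [ 0.4329 -0.0903] 0.185 L 151 B 20 vs 0.4329 -0.0901 0.194
gripped t 6.7 [ 0.4329 -0.0903  0.014 ] open 0.008 F [-0.1  0.5 -0.1]
lifted t 8.2 [ 0.4326 -0.0902  0.1795] open 0.007 F [ 0.6 -0.  -0.9]
hover t 9.2 [0.6104 0.0857 0.1797] open 0.003 F [-0.6 -0.7 -0.2]
cradle [0.6109 0.0866] 0.090 L 129 B 70 vs (0.6111, 0.0865, 0.09)
(array([0.61086383, 0.08656831]), np.float64(0.09016939141168691), 129.39273071289062, 70.02356719970703)
```

View pics/hov_red.png

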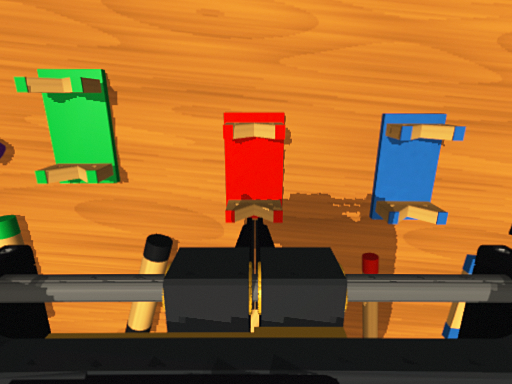

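The hover view shows shut fingers at (255,230) and the red dowel still on the bench at (370,295), so the grasp missed. The cradle fix agrees. Checking where the dowel is now.

Run:
```python
from a import *
p,d=eyes.grab_frame('top');W=top(d)
pts=near(W,(.433,-.09),.1,.006,.04);print(rect(pts[:,:2]),len(pts))
x,y,a=D['red'];ctrl.movep([x,y,.18],pose(a,(x,y,.18)));effector.grip(.55)
p,W=wrist('w2');pts=near(W,(x,y),.1,.006,.04);print(rect(pts[:,:2]))
st('x')
m=(W[...,2]>.02);c=W[m]
# finger geometry: points near the TCP in the wrist cloud
T=monitor.sense();Rm=Ro.from_quat(np.array(T['eef_rot'])[[1,2,3,0]]).as_matrix()
q=(c-T['position'])@Rm
for s in(1,-1):
    f=q[(np.sign(q[:,1])==s)&(abs(q[:,1])<.06)&(abs(q[:,0])<.03)&(q[:,2]>-.05)]
    i=f[:,2].argmax();print(s,f[i],np.percentile(f[:,1],[1,50,99]),len(f))
```

```text
(array([ 0.4325401 , -0.08999546]), np.float64(0.18961452296584938), 150.64453125, 19.864505767822266) 365
(array([ 0.43287381, -0.09032713]), np.float64(0.18501099935029522), 150.6974639892578, 20.368837356567383)
x t 11.3 [ 0.4329 -0.0901  0.18  ] open 0.546 F [ 0.2 -0.3 -0.5]
1 [-0.02507499  0.00204786  0.16001059] [0.00084963 0.02647836 0.03407357] 766
-1 [-0.02132446 -0.00512098  0.16000655] [-0.03346439 -0.02591646 -0.00030556] 778
```

View pics/w2.png

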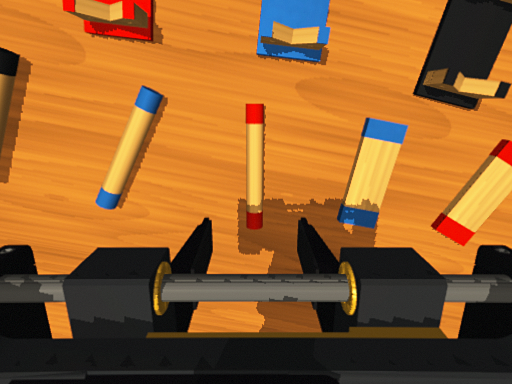

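Run:
```python
from a import *
p,W=wrist()
T=monitor.sense();Rm=Ro.from_quat(np.array(T['eef_rot'])[[1,2,3,0]]).as_matrix()
Q=(W-T['position'])@Rm
for v,u in((222,207),(226,206),(232,205),(240,203),(222,302),(226,303),(232,305),(240,307),(165,255)): print(v,u,Q[v,u].round(4))
f=Q[(Q[...,2]<.14)&(Q[...,2]>-.06)&(abs(Q[...,1])<.06)]
for lo in np.arange(-.06,.04,.01):
    g=f[(f[:,2]>=lo)&(f[:,2]<lo+.01)]
    if len(g): print('z %.3f'%lo,len(g),'y',np.percentile(g[:,1],[1,99]).round(3),'innermost |y| %.4f'%abs(g[:,1]).min(),'x',g[:,0].min().round(3),g[:,0].max().round(3))
print('max z',f[:,2].max())
```

```text
222 207 [ 0.0125 -0.0272 -0.0245]
226 206 [ 0.0107 -0.0276 -0.0262]
232 205 [ 0.0109 -0.0268 -0.0348]
240 203 [ 0.0106 -0.0264 -0.0439]
222 302 [ 0.0116  0.0281 -0.0224]
226 303 [ 0.0114  0.0279 -0.0278]
232 305 [ 0.0114  0.0277 -0.0359]
240 307 [ 0.0106  0.0275 -0.0441]
165 255 [0.0069 0.0009 0.159 ]
z -0.060 589 y [-0.035  0.035] innermost |y| 0.0255 x -0.004 0.013
z -0.050 514 y [-0.034  0.034] innermost |y| 0.0255 x -0.009 0.013
z -0.040 414 y [-0.033  0.033] innermost |y| 0.0256 x -0.01 0.013
z -0.030 294 y [-0.031  0.032] innermost |y| 0.0256 x -0.01 0.013
z -0.020 93 y [-0.03  0.03] innermost |y| 0.0257 x -0.009 0.012
max z 0.13998581256803772
```

The fingertips show up at tool z ≈ -0.02, about 30 mm short of the stated +0.011. They closed above the dowel, which explains the clean miss. I'll measure the tips exactly and then descend under a force guard.

Run:
```python
from a import *
p,W=wrist()
T=monitor.sense();Rm=Ro.from_quat(np.array(T['eef_rot'])[[1,2,3,0]]).as_matrix()
Q=(W-T['position'])@Rm
f=Q[(Q[...,2]<.05)&(Q[...,2]>-.06)&(abs(Q[...,1])<.05)]
print('tip z',np.sort(f[:,2])[-8:].round(4))
x,y,a=D['red'];tip=np.sort(f[:,2])[-4]
ctrl.line_to([x,y,.012-tip*-1],rate=.12);st('tips at 12mm?')
f0=monitor.sense()['ft_force'][2]
for h in np.arange(.010,-.0005,-.001):
    ctrl.line_to([x,y,h+tip],rate=.03);s=monitor.sense()
    if s['ft_force'][2]-f0>1.5: break
st('h %.4f'%h)
if s['ft_force'][2]-f0>1.5: ctrl.line_to([x,y,h+tip+.003],rate=.03)
effector.grip(0.,15);st('gripped')
```

```text
tip z [-0.0171 -0.017  -0.017  -0.017  -0.0169 -0.0168 -0.0168 -0.0166]
tips at 12mm? t 13.1 [ 0.4331 -0.0902 -0.0045] open 0.551 F [0.1 0.6 0.2]
h 0.0000 t 15.9 [ 0.433  -0.0901 -0.0163] open 0.546 F [-2.6 -0.5 15. ]
gripped t 16.8 [ 0.4329 -0.0901 -0.0139] open 0.206 F [-0.  -0.  -0.7]
```

Contact came at a tip height of about 0, so the tips are at tool z = -0.0165. The grip now holds at 19.6 mm, which matches the red dowel. Adjusting the heights and placing.

```bash
sed -i 's/(x,y,.014)/(x,y,-.0135)/; s/\[x,y,.05\],q,rate=.15/[x,y,.025],q,rate=.18/; s/\[x,y,.014\],rate=.06/[x,y,-.0135],rate=.06/; s/z=SEAT\[k\]-RAD\[k\]+.014/z=SEAT[k]-RAD[k]-.0135/' a.py; grep -n 0135 a.py
python3 - <<'E'
from a import *
k='red';x,y,a=D[k];ctrl.line_to([x,y,.18],rate=.15);st('lifted')
hover(k,'hov_red2')
E
```

```text
40:    q=pose(a,(x,y,-.0135))
41:    ctrl.line_to([x,y,.025],q,rate=.18);ctrl.line_to([x,y,-.0135],rate=.06)
51:    q=pose(a,(x,y,.08));z=SEAT[k]-RAD[k]-.0135
lifted t 18.2 [ 0.4326 -0.09    0.1794] open 0.205 F [-0.3  0.1 -1.5]
hover t 19.2 [0.6104 0.0857 0.1797] open 0.206 F [-0.2 -0.1 -1.3]
cradle [0.6164 0.0872] 0.090 L 118 B 70 vs (0.6111, 0.0865, 0.09)
```

View pics/hov_red2.png

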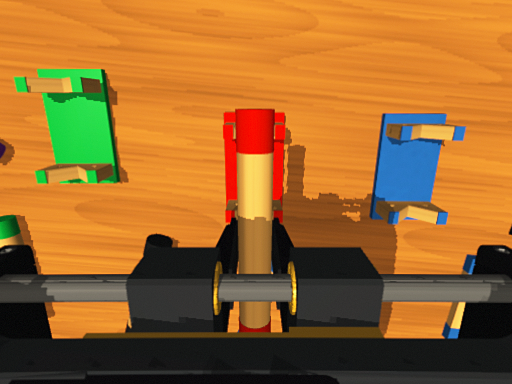

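Red is held straight over its own cradle, with the dowel at (255,200) and the red cradle at (255,165). Placing it using the unobstructed cradle fix.

```bash
cat >> a.py <<'E'
def check(k):
    x,y,a=C[k];p,d=eyes.grab_frame('top');W=top(d)
    m=(np.hypot(W[...,0]-x,W[...,1]-y)<.1)&(W[...,2]>.0525)&(W[...,2]<.08)
    pts=W[m];
    if len(pts)<20: print('check: few',len(pts));return
    c,an,L,B=rect(pts[:,:2]);e=c-[x,y]
    print('check',k,'along %.4f across %.4f'%(e@[np.cos(a),np.sin(a)],e@[-np.sin(a),np.cos(a)]),'dang %.3f L %.0f B %.0f ztop %.4f want %.4f'%(an-a,L,B,np.percentile(pts[:,2],90),SEAT[k]+RAD[k]))
E
python3 - <<'E'
from a import *
place('red',.611,.0866,.09)
x,y,a=D['black'];ctrl.movep([x,y,.18],pose(a,(x,y,.18)));check('red')
cv2.imwrite('pics/t1.png',cv2.resize(eyes.grab_frame('top')[0][60:230,60:420,::-1],None,fx=2.2,fy=2.2))
pick('black',x,y,a)
E
```

```text
down dz 0.000 df -1.0 t 22.3 [0.611  0.0866 0.0165] open 0.209 F [-0.9 -0.7 -0.8]
released t 23.9 [0.6104 0.0866 0.179 ] open 0.459 F [ 0.2  0.4 -0.4]
check red along 0.0035 across 0.0097 dang -0.154 L 143 B 50 ztop 0.0543 want 0.0501
dowel [0.4349 0.2131] -0.209 L 151 B 32 vs 0.4346 0.2127 -0.211
gripped t 27.9 [ 0.435   0.2132 -0.0133] open 0.329 F [-0.7 -0.7  3.3]
lifted t 29.7 [0.4347 0.2131 0.1795] open 0.332 F [ 0.4 -0.3 -0.2]
```

View pics/t1.png

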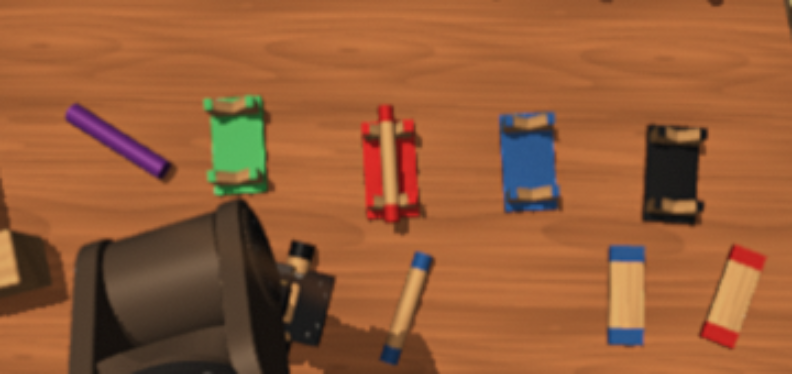

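The red dowel lies in both notches at (390,160). The automatic check was spoiled by noise from the wall tops, so I'll redo it at the end. Black is gripped at 31.5 mm; continuing.

Run:
```python
from a import *
def put(k):
    x,y,a=C[k];ctrl.movep([x,y,.18],pose(a,(x,y,.18)));st('hover '+k);place(k,x,y,a)
put('black');pick('blue',*D['blue'])
```

```text
hover black t 31.6 [ 0.6143 -0.2866  0.1801] open 0.330 F [ 0.6  0.1 -0.1]
down dz 0.000 df 6.1 t 34.7 [ 0.6143 -0.2882  0.0198] open 0.327 F [ 0.1 -2.4  4.6]
released t 36.2 [ 0.6136 -0.2874  0.1788] open 0.575 F [-0.2 -0.2 -0.3]
dowel [0.4257 0.0604] -0.288 L 151 B 24 vs 0.4262 0.0596 -0.293
gripped t 40.5 [ 0.4258  0.0604 -0.0134] open 0.245 F [-0.4  0.5  2.2]
lifted t 42.2 [0.4255 0.0604 0.1795] open 0.249 F [ 0.3 -0.6 -0.9]
```

Run:
```python
from a import *
def put(k):
    x,y,a=C[k];ctrl.movep([x,y,.18],pose(a,(x,y,.18)));st('hover '+k);place(k,x,y,a)
put('blue');pick('green',*D['green'])
o=monitor.sense()['opening']
if .25<o<.34: put('green')
x,y,a=D['green'];ctrl.movep([x,y,.2],pose(a,(x,y,.2)))
p,d=eyes.grab_frame('top');np.savez('end.npz',p=p,d=d)
cv2.imwrite('pics/end.png',cv2.resize(p[60:230,100:420,::-1],None,fx=2.5,fy=2.5))
W=top(d)
for k in C:
    x,y,a=C[k];e=W[...,:2]-[x,y];al=e@[np.cos(a),np.sin(a)];ac=e@[-np.sin(a),np.cos(a)]
    z=W[...,2]
    mid=(abs(al)<.035)&(abs(ac)<.03)&(z>.03)&(z<.08)
    allm=(abs(ac)<RAD[k]+.006)&(abs(al)<.1)&(z>.03)&(z<.08)
    v=W[mid][:,:2]-[x,y];c,an,L,B=rect(W[mid][:,:2])
    ends=al[allm&(abs(ac)<.008)]
    print(k,'across %.4f'%ac[mid].mean(),'lo/hi half',ac[mid&(al<0)].mean().round(4),ac[mid&(al>0)].mean().round(4),'ends',ends.min().round(4),ends.max().round(4),'ztop',np.percentile(z[mid&(abs(ac)<.005)],50).round(4),'want',SEAT[k]+RAD[k])
st('end')
```

```text
hover blue t 43.2 [ 0.6253 -0.0964  0.1797] open 0.247 F [ 0.5 -0.4 -0.2]
down dz 0.000 df 4.1 t 46.3 [ 0.6261 -0.097   0.0179] open 0.247 F [-2.3  0.9  4.2]
released t 47.9 [ 0.6255 -0.097   0.1789] open 0.495 F [0.  0.5 0.6]
dowel [0.445  0.3804] 0.162 L 151 B 28 vs 0.4452 0.3782 0.165
gripped t 52.5 [ 0.445   0.3804 -0.0133] open 0.286 F [-0.7 -1.2  1.3]
lifted t 54.3 [0.4448 0.3802 0.1794] open 0.287 F [-0.4 -0.1 -1. ]
hover green t 55.1 [0.636  0.2927 0.1798] open 0.289 F [ 0.3  0.1 -0.5]
down dz 0.000 df 4.3 t 58.2 [0.6372 0.2921 0.0187] open 0.288 F [-2.7 -0.1  4.1]
released t 59.8 [0.6366 0.2919 0.1788] open 0.538 F [ 0.2 -0.4 -1.2]
green across -0.0018 lo/hi half -0.002 -0.0017 ends -0.0751 0.075 ztop 0.0601 want 0.0598
red across -0.0004 lo/hi half -0.0003 -0.0005 ends -0.0755 0.0758 ztop 0.0505 want 0.0501
blue across 0.0010 lo/hi half 0.0008 0.0012 ends -0.075 0.073 ztop 0.0553 want 0.05499999999999999
black across 0.0030 lo/hi half 0.0032 0.0028 ends -0.0753 0.0742 ztop 0.0654 want 0.06459999999999999
end t 60.7 [0.4465 0.3778 0.1996] open 0.542 F [ 0.4  0.3 -0.3]
```

View pics/end.png

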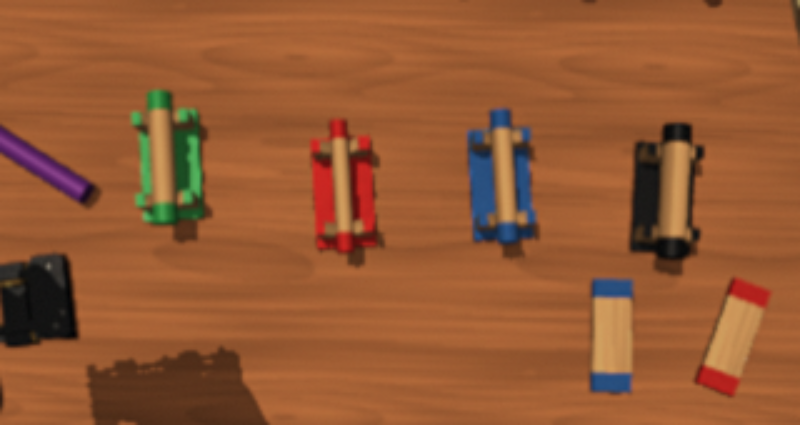

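All four dowels lie in their own cradles: green (160,155), red (342,185), blue (503,175) and black (675,190). They are level, centred and at seated height. The laths at (612,335) and (733,335) look unmoved. Handing in.

```bash
python3 -c "
from rig import order;order.job_done()"
```

```text
the job is handed in; nothing more can be done
```

All four dowels are lying in the V-notches of the cradles of their own colours, and I handed the job in at about 61 s of the 96 s allowed. No verdict was reported.

**Last check (top camera depth):**

| Dowel | Off-centre along groove | Off-centre across groove | Top height vs. expected |
|---|---|---|---|
| Red | about 0 mm | 0.4 mm | +0.4 mm |
| Blue | about 1 mm | 1.0 mm | +0.3 mm |
| Green | about 0 mm | 1.8 mm | +0.3 mm |
| Black | about 1 mm | 3.0 mm | +0.8 mm |

All four are parallel to their grooves within about 0.02 rad. The gripper stood clear of everything.

**What failed or disagreed:**
- **First grasp of red:** it closed on air without touching the dowel. The fingertips are really about 28 mm short of where `ctrl.nose_length` puts them. I measured this with the wrist camera, confirmed it with a light touch on the bench (about 15 N), and corrected every later height.
- **First check of red:** it disagreed because wall-top points got into the measurement. The final check with a narrower area was clean.
- **Laths:** I judged them unmoved by eye in the top picture and did not measure them again.

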